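# Zero the peak-load dial and lift the tested pump shaft out of its cradle

### The arm

A 6-joint arm with a two-finger parallel gripper is mounted at the origin on a cart in front of the work surface, level with it; the furniture and walls round the work are solid. World frame = base frame: x ahead of the robot, y to its left, z up, the work surface at z = 0. Lengths are in mm, angles in rad, forces in N, time in s.
With the tool pointing down it reaches from about 400 to 825 mm from the base axis. Payload 7 kg.
Tool frame: the origin (TCP) lies on the centre line of the jaws, within the pads' length; the fingertips stand 17 mm ahead of it and the grasp point (between the pads) lies 2 mm behind it (bot.tip_extent is the z of the fingertips in the tool frame, in mm); z points along the fingers, x is the direction in which the jaws open and shut, and the axes are right-handed (so a half turn about z gives the same grasp; the last joint's range is limited). The gripper opens to 88 mm and grips with 3 to 60 N. Pads are 19 mm wide; open, the fingers measure 130 mm over their backs; the gripper's body (78 mm by 193 mm) begins 47 mm behind the grasp point.
Start: joints at [1.492, 0.359, 0.012, 0, -1.224, -0.288], TCP at [242.082, 630.073, 243.561] pointing down, gripper open.
Joint ranges: [-3.07, 3.07], [-1.43, 2.12], [-1.02, 1.25], [-3.03, 1.67], [-3.05, -0], [-3.03, 3.03]. Speed limits (rad/s): [2.39, 2.39, 3.01, 3.14, 3.14, 3.14].

### API

Orientations are given as a rotation vector (axis times angle).
In Python, from bench import bot, cams, spotter, sensors gives the robot as it stands. Calls block until the motion is done:
- bot.reach(position, orientation): joint-space move of the TCP to a pose.
- bot.move_linear(position, orientation=None, feed=150): straight line of the TCP; orientation=None keeps the orientation; feed is the mean speed in mm/s.
- bot.move_j(angles): joint-space move.
- bot.gripper_to(opening): opening from 0.0 (shut) to 1.0 (fully open); the grip force is fixed at half the most; returns when the fingers have stopped.
- bot.hold(seconds).
- bot.inverse_kinematics(position, orientation): joint angles nearest the present ones, or None.
- cams.read_camera(name): name is "scene" or "side" or "wrist"; returns a dict with "image" (420x560x3 uint8, blue, green, red), "K" (3x3 intrinsics, pixels), "xyz" and "attitude" of the camera in the world. Camera axes: x right, y down, z forward; pixel columns grow to the right and rows downward; lengths in mm; the calibration is good to about 2 mm. A picture is of the moment at which its call begins. There is no depth.
A pose or a line that the arm cannot do raises bot.PlanningError and nothing moves.
- bot.hand_in(): hands the job in, once; it reports no verdict.
Trained networks look in the newest picture that a camera, given by its name, has taken for a name from the list of things; names that differ only in an ending like _2 or _b are one class to them, and where a whole thing is asked for, a point or a joint stands for the part that bears it (a point fixed in the world has none). Each returns a list of dicts, best first, with "confidence" (0 to 1); they miss things now and then, are a little off and sometimes report something else, mostly with a low value. They report only what shows in the picture. A call takes as long as a camera call.
- spotter.boxes_of(query, camera): "xy" ([column, row] in pixels, amid what is visible of it).
- spotter.silhouettes(query, camera): "region" (420x560 bool, what is visible of it) and "xy" ([column, row] in pixels, amid what is visible of it).
- spotter.mark_of(query, camera): "xy" ([column, row] in pixels: a listed point, or the origin of a listed thing).
Readings, each from a call of its own:
- sensors.get_time(): time.
- sensors.get_joints(): joint angles.
- sensors.get_qvel(): joint speeds.
- sensors.get_effort(): joint torques, N m.
- sensors.get_ee_pos(): TCP position.
- sensors.get_orientation(): TCP orientation.
- sensors.get_ft_force(): force on the tool from outside, world axes, zero at the start.
- sensors.get_torque(): the same for the moment, N m.
- sensors.get_gripper_width(): opening from 0.0 (shut) to 1.0 (fully open).
Only numpy, scipy, OpenCV 4.12 (cv2) and the standard library are available. Lean on these libraries where they do the work, as an engineer would, in place of code of your own. Each camera call takes 0.05 s, during which the arm holds its last target.

### The job

The proof-load test of the pump shaft is over. With the shaft still lying in its two vee blocks, turn the knob of the peak-load dial back (counter-clockwise from above) until its pointer is home at the zero stop; then lift the shaft out near its balance point and hold it still and level about 12 cm (a good hand's breadth) above where it lay, over the cradle, so that the vees can be wiped. Finish while still holding the shaft in the air: do not put it down or let go; leave the small things round the cradle where they are.

Things in the scene. Friction and masses are not known exactly. Their poses are not given: they have to be found in the camera images.
- cradle: Fixed grey base plate 112 x 510 x 15 mm with two steel vee blocks. Origin: centre of its underside, on the bench top; z up, y along plate and shaft, turned up to 0.3 rad. Vee blocks at y = +-75 mm, 30 mm thick along y (120 mm clear between), 60 mm wide, 59 mm high above the bench; the shaft in them has its axis 60 mm above the bench.
- dial_unit: Fixed peak-load dial unit: square black housing 88 x 88 x 36 mm with a round white dial face on top, on the base plate at one end of it (+y or -y), 205 mm from the cradle's middle. Origin: centre of its underside, 15 mm above the bench; axes as the cradle's. The dial face is 53 mm above the bench.
- end_block: The fixed plain dark steel block 88 x 88 x 36 mm with four screw heads, without a dial, at the other end of the base plate. Origin: centre of its underside.
- peak_knob (a joint): Angle of the dial's reset knob and pointer, rad: 0 = at the zero stop (bar grip along the cradle's x, pointer to -x, the robot's side), growing clockwise seen from above; starts at 0.7 to 1.4. To zero it, turn counter-clockwise from above until it stops. It stays where it is left (friction 0.03 N m).
- knob_grip (a point): Point on the vertical axis of the reset knob in the middle of the dial, 77 mm above the bench, where to grip. The knob is a black bar 42 mm long, 12 mm wide, from 63 to 88 mm above the bench, on a 28 mm disc. The point turns with the knob: z up, x along the bar with the pointer at -x, y across the bar (the 12 mm way).
- shaft: Loose stepped steel pump shaft, 244 mm long, 0.6 to 0.9 kg, lying in the vees along the cradle's y. Origin: its balance point, on its axis; y along the axis to the thick end (may be rolled about y). Diameters along y: 16 mm from -140 to -110, 22 to -59, 24 to +31, 22 to +86, end collar 36 to +104 mm. The balance point is 14 mm off the middle of the 24 mm part, towards the collar.
- spanner: Bystander, loose: the small open-ended spanner (180 x 45 x 9 mm) lying on the bench beyond the cradle; origin: centre of its underside.
- nut: Bystander, loose: the hexagon nut (27 x 24 x 13 mm) lying on the bench on the robot's side of the cradle; origin: centre of its underside.
- feeler: Bystander, loose: the feeler gauge set (100 x 27 x 16 mm) lying on the bench on the robot's side of the cradle; origin: centre of its underside.
- seal_ring: Bystander, loose: the round black and white seal ring (62 mm across, 20 mm high) lying on the bench beyond the cradle; origin: centre of its underside.

How it is judged:
By the outcome, as a careful person would: the job done as asked, in the order asked, and still so for the second after the job is handed in, while the arm keeps its last pose, push and grip.
It also fails if it takes over 48 s, if anything falls off the work surface, if the arm or the gripper's body presses on something with over 40 N, if the wrist force passes 120 N, or if a joint passes its speed limit or range.

## Working session

There is one attempt and no reset: what is moved stays moved. The work goes in short steps, each a Python script; the robot and the scene stay as the last script left them, time stands still between calls to the robot, and variables do not carry over. Pictures are saved under pics/ and viewed, and the job is handed in when it is done.

```bash
mkdir -p pics; ls
python3 - <<'E'
from bench import bot,cams,spotter,sensors
import cv2
print(sensors.get_time(), bot.tip_extent)
for c in ["scene","side","wrist"]:
    d=cams.read_camera(c); cv2.imwrite(f"pics/{c}0.png",d["image"])
    print(c,d["K"],d["xyz"],d["attitude"])
    for q in ["cradle","dial_unit","end_block","knob_grip","shaft"]:
        r=spotter.mark_of(q,c); print(q,[(x["xy"],round(x["confidence"],2)) for x in r[:3]])
print(sensors.get_time())
E
```

```text
pics
0.0 17.0
scene [[429.13675008   0.         284.65086814]
 [  0.         429.13675008 215.85752541]
 [  0.           0.           1.        ]] [ 104.40952273 -586.78058955  455.40474201] [-1.96592084  0.67170491 -0.44545635]
cradle [([273.3, 246.7], 0.86)]
dial_unit [([355.1, 288.6], 0.64)]
end_block [([217.0, 205.9], 0.94)]
knob_grip [([359.5, 261.5], 0.69)]
shaft [([267.0, 221.6], 0.68), ([357.9, 260.0], 0.59)]
side [[506.43670535   0.         275.86293214]
 [  0.         506.43670535 201.14759758]
 [  0.           0.           1.        ]] [ 166.35444024 -580.1653615   610.13061113] [-2.10352893  0.74454034 -0.35863564]
cradle [([252.3, 242.9], 0.68), ([188.1, 187.2], 0.66)]
dial_unit [([337.9, 302.2], 0.8)]
end_block [([186.8, 190.9], 0.69)]
knob_grip [([338.7, 269.7], 0.66)]
shaft [([245.6, 212.6], 0.95)]
wrist [[341.37036457   0.         286.91687308]
 [  0.         341.37036457 207.39463293]
 [  0.           0.           1.        ]] [314.39744604 603.30981203 384.6274316 ] [ 1.67422997 -2.43479035 -0.35582008]
cradle []
dial_unit []
end_block []
knob_grip []
shaft []
0.9
```

View pics/scene0.png

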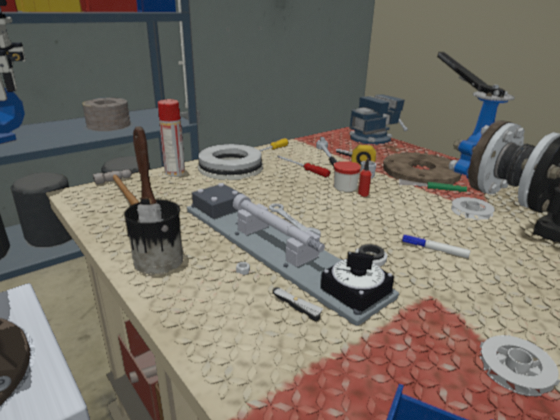

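View pics/side0.png

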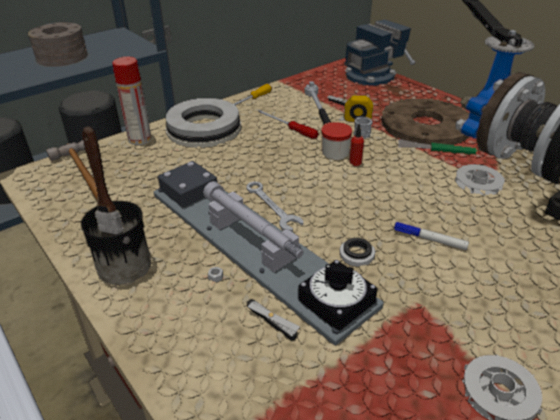

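View pics/wrist0.png

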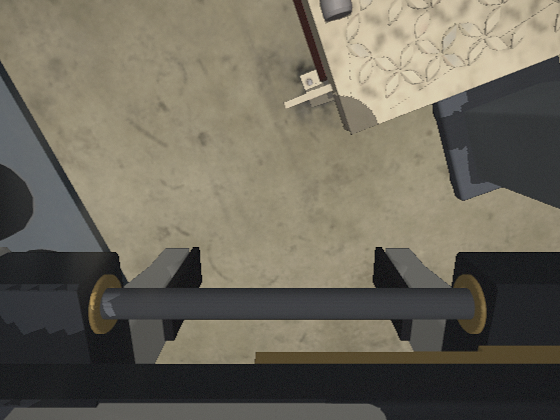

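```bash
cat > h.py <<'E'
from bench import bot,cams,spotter,sensors
import numpy as np, cv2
from scipy.spatial.transform import Rotation as R
def ray(d,xy):
    K=np.array(d["K"]); v=np.linalg.solve(K,np.array([xy[0],xy[1],1.0]))
    return np.array(d["xyz"]), R.from_rotvec(d["attitude"]).as_matrix()@v
def onz(d,xy,z):
    o,v=ray(d,xy); return o+v*(z-o[2])/v[2]
def proj(d,p):
    q=R.from_rotvec(d["attitude"]).as_matrix().T@(np.array(p)-np.array(d["xyz"])); q=np.array(d["K"])@q; return q[:2]/q[2]
def down(a):
    # tool z down, tool x (jaw dir) at world angle a
    x=np.array([np.cos(a),np.sin(a),0]); z=np.array([0,0,-1.]); y=np.cross(z,x)
    return R.from_matrix(np.column_stack([x,y,z])).as_rotvec()
E
python3 - <<'E'
from h import *
for c in ["scene","side"]:
    d=cams.read_camera(c)
    for q,z in [("cradle",0),("dial_unit",15),("end_block",15),("knob_grip",77),("shaft",60),("nut",0),("feeler",0),("spanner",0),("seal_ring",0)]:
        print(c,q,[(onz(d,x["xy"],z).round(0)[:2],round(x["confidence"],2)) for x in spotter.mark_of(q,c)[:2]])
o=sensors.get_orientation(); print(R.from_rotvec(o).as_matrix().round(2))
cv2.imwrite("pics/crop.png",cv2.resize(d["image"][140:350,130:400],None,fx=2.9,fy=2.8,interpolation=cv2.INTER_CUBIC))
E
```

```text
scene cradle [(array([556., -11.]), 0.93)]
scene dial_unit [(array([ 579., -208.]), 0.62), (array([562., 212.]), 0.25)]
scene end_block [(array([557., 208.]), 0.9)]
scene knob_grip [(array([ 572., -210.]), 0.96)]
scene shaft [(array([558.,   7.]), 0.62)]
scene nut [(array([469., -35.]), 0.63), (array([ 592., -192.]), 0.55)]
scene feeler [(array([ 480., -173.]), 0.78), (array([ 594., -196.]), 0.65)]
scene spanner [(array([666.,  70.]), 0.52)]
scene seal_ring [(array([ 690., -140.]), 0.79)]
side cradle [(array([562.,  -3.]), 0.58)]
side dial_unit [(array([ 571., -213.]), 0.8), (array([454., -49.]), 0.4)]
side end_block [(array([550., 199.]), 0.9)]
side knob_grip [(array([ 572., -209.]), 0.57)]
side shaft [(array([562.,  16.]), 0.84)]
side nut [(array([463., -37.]), 0.72), (array([602.,  73.]), 0.47)]
side feeler [(array([ 474., -168.]), 0.73)]
side spanner [(array([658.,  57.]), 0.88)]
side seal_ring [(array([ 681., -149.]), 0.88)]
[[-0.36 -0.93  0.  ]
 [-0.93  0.36 -0.  ]
 [ 0.   -0.   -1.  ]]
```

View pics/crop.png

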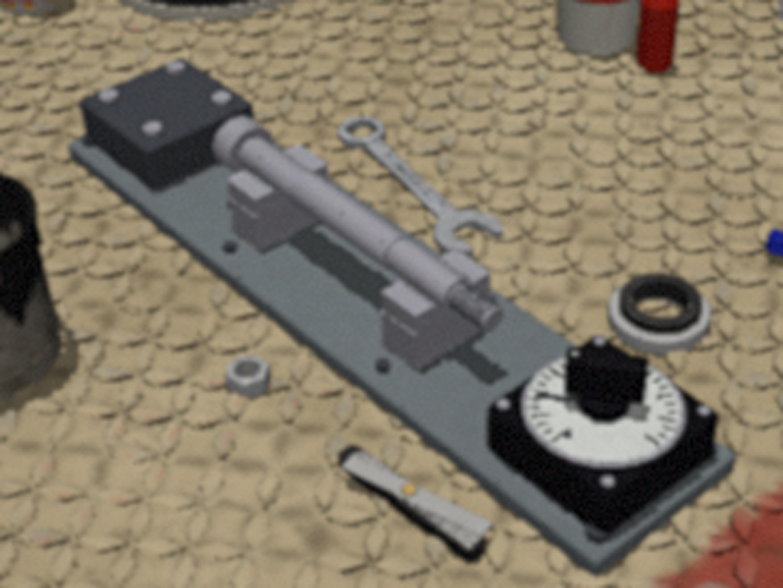

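Run:
```python
from h import *
D={c:cams.read_camera(c) for c in ["scene","side"]}
def tri(a,b):
    A=[];B=[]
    for d,p in ((D["scene"],a),(D["side"],b)):
        o,v=ray(d,p); v/=np.linalg.norm(v); P=np.eye(3)-np.outer(v,v); A.append(P);B.append(P@o)
    return np.linalg.lstsq(np.vstack(A),np.hstack(B),rcond=None)[0].round(0)
print("brush top",tri((140,131),(93,133)),"can base",onz(D["scene"],(157,270),0),"can rim",tri((181,206),(145,211)))
print("spray top",tri((169,102),(125,60)), "hammer",tri((110,176),(68,152)))
print("knob",tri((359.5,261.5),(338.7,269.7)),tri((267,221.6),(245.6,212.6)))
for a in (0.046,0.046-np.pi):
  for p in [(572,-209,300),(560,0,300)]: print(bot.inverse_kinematics(p,down(a)))
```

```text
brush top [370. 132. 238.] can base [ 3.39494618e+02  6.15887375e+01 -5.68434189e-14] can rim [401.  67. 111.]
spray top [583. 487. 196.] hammer [405. 481.  30.]
knob [ 591. -196.   58.] [582.  47.  30.]
None
[ 0.34957655  0.13711713 -0.15546136  0.         -1.27821784  2.8380161 ]
[-0.02991095  0.22038142 -0.05219802  0.         -1.29821688  0.07591095]
[ 0.34957655  0.13711713 -0.15546136  0.         -1.27821784 -0.30357655]
```

Run:
```python
from h import *
bot.move_linear([242,630,330],feed=300)
bot.reach([572,-209,330],down(-2.1)); 
print(sensors.get_time(),sensors.get_joints(),sensors.get_ft_force())
for c,q in [("wrist",[("knob_grip",77),("dial_unit",15),("shaft",60),("cradle",0)]),("scene",[])]:
    d=cams.read_camera(c); cv2.imwrite(f"pics/{c}1.png",d["image"])
    for n,z in q:
        r=spotter.mark_of(n,c); print(n,[(np.round(x["xy"]),onz(d,x["xy"],z).round(1),round(x["confidence"],2)) for x in r[:2]])
d=cams.read_camera("wrist"); print(d["xyz"],d["attitude"]); print(sensors.get_time())
```

```text
5.6 [-2.88859524e-02  2.08587263e-01 -7.32148212e-04 -6.96262777e-05
 -1.36146771e+00  1.07134363e+00] [ 0.8840703  -0.88869516  0.93599117]
knob_grip [(array([291., 172.]), array([ 572.6, -213.4,   77. ]), 0.61)]
dial_unit []
shaft [(array([149., 262.]), array([558.9,   9.8,  60. ]), 0.69)]
cradle [(array([174., 236.]), array([563.8,  -9.7,   0. ]), 0.55)]
[ 638.97681405 -246.86017591  471.0344007 ] [ 1.4804197  -2.57752064 -0.37661033]
5.95
```

View pics/wrist1.png

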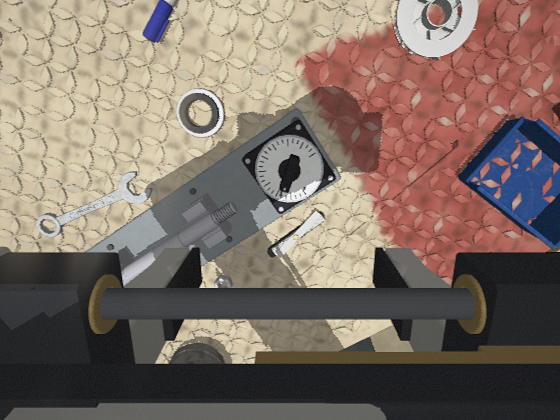

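View pics/scene1.png

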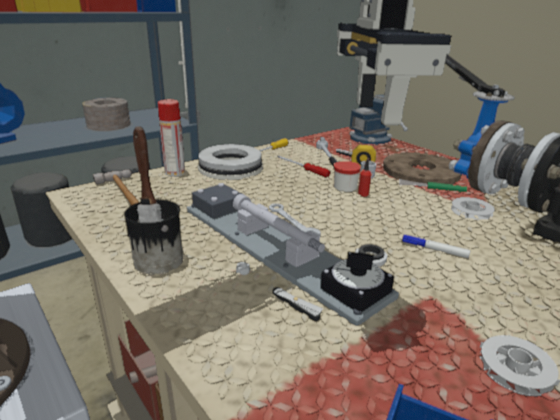

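```bash
cat >> h.py <<'E'
def topdown(d,z,cx,cy,half,s):
    # image: col -> world x increasing, row -> y decreasing ; s px/mm
    n=int(2*half*s); w=[(cx-half,cy+half),(cx+half,cy+half),(cx+half,cy-half),(cx-half,cy-half)]
    src=np.float32([proj(d,(x,y,z)) for x,y in w]); dst=np.float32([(0,0),(n,0),(n,n),(0,n)])
    return cv2.warpPerspective(d["image"],cv2.getPerspectiveTransform(src,dst),(n,n),flags=cv2.INTER_CUBIC)
E
python3 - <<'E'
from h import *
d=cams.read_camera("wrist")
a=topdown(d,53,572,-209,60,5);cv2.imwrite("pics/t53.png",np.hstack([cv2.resize(a,(400,400)),cv2.resize(topdown(d,88,572,-209,60,5),(400,400))]))
cv2.imwrite("pics/t15.png",topdown(d,15,572,-80,200,1.5))
E
```

```text
(no output)
```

View pics/t53.png

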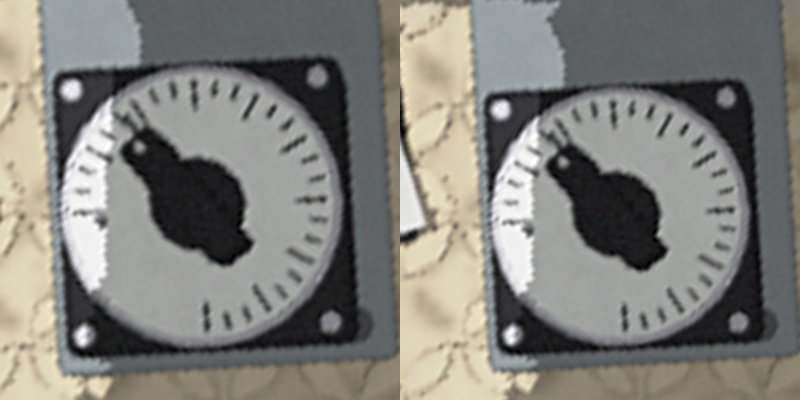

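View pics/t15.png

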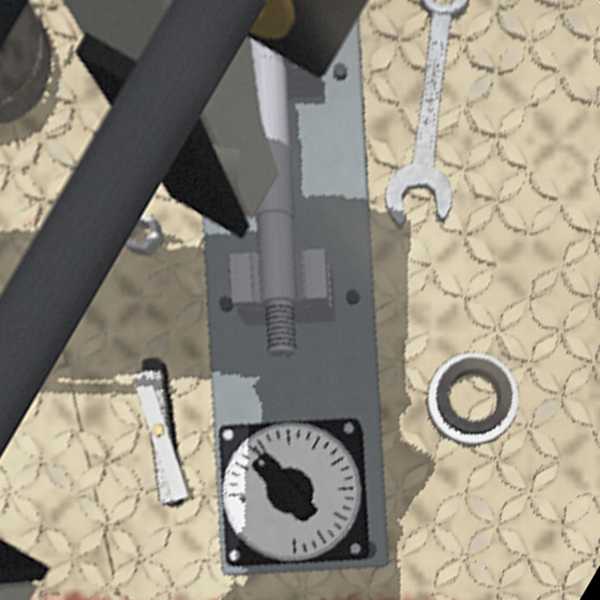

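Run:
```python
from h import *
a0=-2.374; P=[574,-211]
bot.reach([*P,150],down(a0)); bot.gripper_to(0.5)
bot.move_linear([*P,82],feed=80)
print(sensors.get_time(),sensors.get_ee_pos(),sensors.get_ft_force(),sensors.get_torque())
c=cams.read_camera("side"); cv2.imwrite("pics/side2.png",c["image"][150:400,200:480].repeat(2,0).repeat(2,1))
d=cams.read_camera("wrist"); cv2.imwrite("pics/wrist2.png",d["image"])
```

```text
8.65 [ 574.44295829 -211.05407014   82.49841045] [ 0.87657044  0.54564665 -0.17921384] [-0.01325378  0.01048355 -0.04026157]
```

View pics/side2.png

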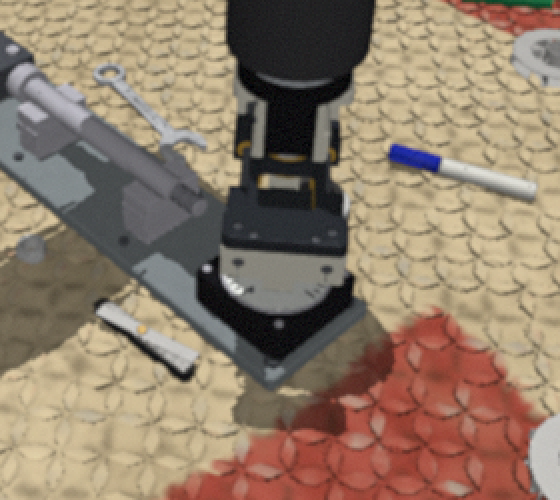

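View pics/wrist2.png

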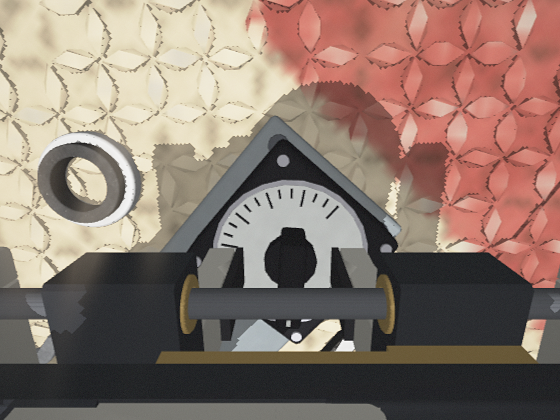

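Run:
```python
from h import *
P=[574.2,-211,82]
bot.gripper_to(0.0)
print(sensors.get_time(),sensors.get_gripper_width(),sensors.get_ft_force(),sensors.get_torque())
for a in (-2.0,-1.7,-1.6,-1.56,-1.52):
    bot.reach(P,down(a))
    print(a,round(sensors.get_time(),2),np.round(sensors.get_torque(),2),np.round(sensors.get_ft_force(),1),round(sensors.get_gripper_width(),3))
d=cams.read_camera("wrist"); cv2.imwrite("pics/wrist3.png",d["image"])
```

```text
9.375 0.13121136946962716 [-1.79255099 -5.73784458  0.81366882] [-1.93343587  0.63942083  0.02982967]
-2.0 9.82 [-1.84  0.93  0.01] [-2.1 -4.3  1. ] 0.137
-1.7 10.22 [-1.65  1.23 -0.01] [-3.3 -3.8  2.9] 0.137
-1.6 10.47 [-1.59  1.3   0.02] [-3.1 -4.5  3. ] 0.131
-1.56 10.72 [-1.47  1.24  0.01] [-3.7 -4.   4.2] 0.135
-1.52 10.97 [-1.42  1.35  0.03] [-3.1 -3.1  3.4] 0.137
```

View pics/wrist3.png

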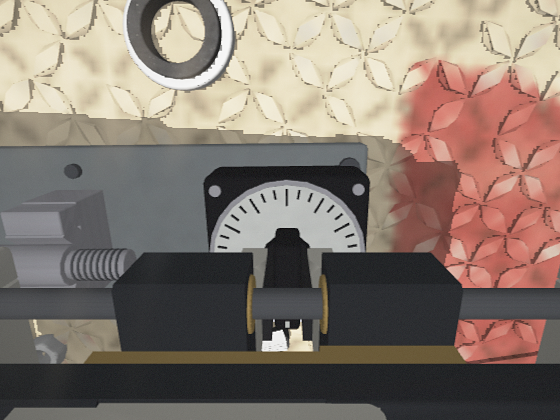

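Run:
```python
from h import *
P=[574.2,-211,82]
for a in (-1.49,-1.46,-1.43,-1.40):
    bot.reach(P,down(a)); t=sensors.get_torque()
    print(a,round(sensors.get_time(),2),np.round(t,3),np.round(sensors.get_ft_force(),1),round(sensors.get_gripper_width(),3))
    if abs(t[2])>0.2: break
```

```text
-1.49 11.27 [-1.371  1.386 -0.297] [-3.1 -3.3  3.4] 0.133
```

Run:
```python
from h import *
P=[574.2,-211]
bot.gripper_to(0.45); bot.move_linear([*P,120],feed=100)
bot.reach([566,-80,300],down(0.047-np.pi)); bot.gripper_to(0.7)
print(sensors.get_time(),sensors.get_ft_force(),sensors.get_torque())
for c in ("wrist","side"):
    d=cams.read_camera(c); cv2.imwrite(f"pics/{c}4.png",d["image"])
    for n,z in [("knob_grip",77),("shaft",60),("cradle",0)]:
        r=spotter.mark_of(n,c); print(c,n,[(np.round(x["xy"]),onz(d,x["xy"],z).round(1),round(x["confidence"],2)) for x in r[:2]])
    t=topdown(d,88,574,-211,55,3.6)
    cv2.imwrite(f"pics/{c}4t.png",np.hstack([t,cv2.resize(topdown(d,60,560,0,170,2),(396*1,396))]))
```

```text
14.7417 [ 1.03324161 -0.13997096 -1.1994417 ] [ 0.08454857 -0.0659077   0.0161141 ]
wrist knob_grip [(array([290.,  47.]), array([ 569.1, -211.5,   77. ]), 0.83)]
wrist shaft [(array([290., 249.]), array([557.4,   8.9,  60. ]), 0.83)]
wrist cradle [(array([289., 219.]), array([559.6,  -8.4,   0. ]), 0.83)]
side knob_grip [(array([333., 274.]), array([ 562.6, -208.9,   77. ]), 0.78), (array([241., 210.]), array([548.8,   5.3,  77. ]), 0.24)]
side shaft [(array([241., 214.]), array([553.6,  14.2,  60. ]), 0.64)]
side cradle [(array([251., 244.]), array([558.8,  -4. ,   0. ]), 0.7)]
```

View pics/wrist4.png

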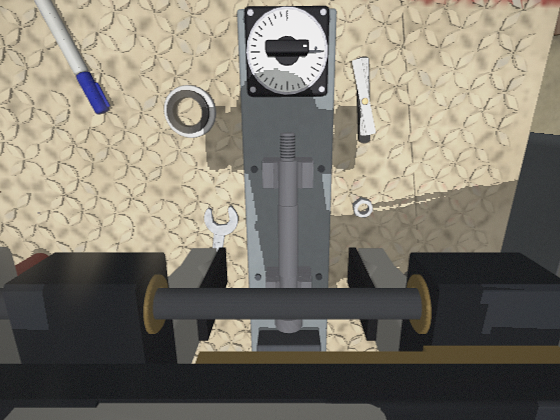

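View pics/wrist4t.png

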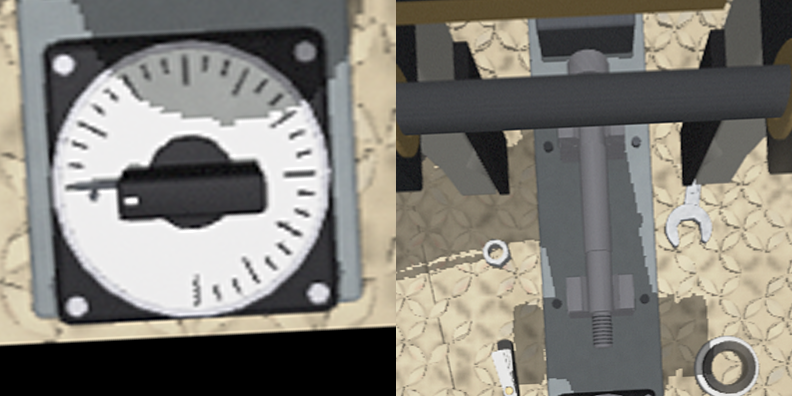

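View pics/side4t.png

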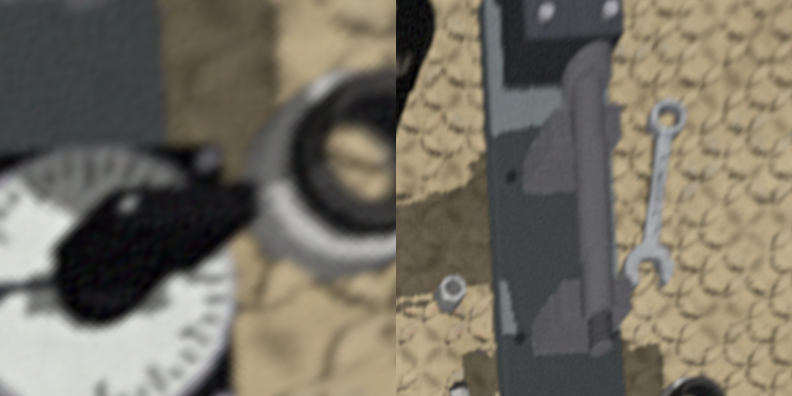

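Run:
```python
from h import *
d=cams.read_camera("wrist"); im=d["image"]
yaw=0.047; u=np.array([-np.sin(yaw),np.cos(yaw),0]); v=np.array([np.cos(yaw),np.sin(yaw),0])
C=np.array([574.2,-211.2,0])+205*u; print("cradle",C)
x0,y0,s=240,110,5
big=cv2.resize(im[y0:y0+120,x0:x0+100],None,fx=s,fy=s,interpolation=cv2.INTER_CUBIC); outs=[]
P=lambda p:tuple(int(round(t)) for t in (proj(d,p)-[x0,y0])*s+s/2)
for yo in (8,13):
    b=big.copy()
    for yl,r in ((-140,8),(-110,8),(-110,11),(-59,11),(-59,12)):
        pts=[P(C+[0,0,60]+(yo+yl)*u+r*(np.cos(t)*v+np.sin(t)*np.array([0,0,1]))) for t in np.linspace(0,np.pi,15)]
        cv2.polylines(b,[np.array(pts)],False,(0,0,255),1)
    for sg in (-1,1):   # vee tops
        for ye in (60,90): cv2.line(b,P(C+[0,0,59]+sg*ye*u-30*v),P(C+[0,0,59]+sg*ye*u+30*v),(0,255,0),1)
    outs.append(b[:, 80:420])
cv2.imwrite("pics/ov.png",np.hstack(outs))
```

```text
cradle [564.56854689  -6.42638082   0.        ]
```

View pics/ov.png

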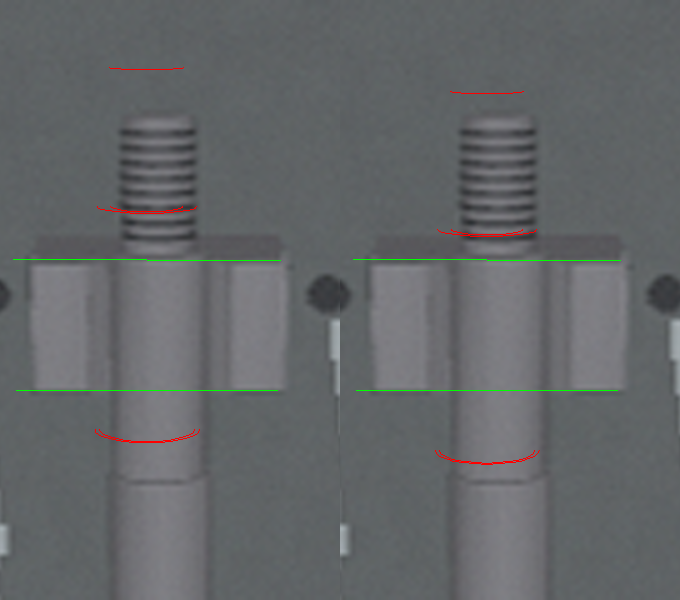

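Run:
```python
from h import *
bot.reach([561.4,10.6,170],down(0.047-np.pi))
print(sensors.get_time(),sensors.get_ee_pos(),sensors.get_ft_force(),sensors.get_effort(),sensors.get_gripper_width())
for c in ("wrist","scene"):
    d=cams.read_camera(c); cv2.imwrite(f"pics/{c}5.png",d["image"])
    r=spotter.mark_of("shaft",c); print(c,[(np.round(x["xy"]),onz(d,x["xy"],60).round(1),round(x["confidence"],2)) for x in r[:2]])
    if c=="wrist":
        for p in [(561.4,10.6,60),(566,-76,60),(561,10,41)]: print(p,proj(d,p))
```

```text
15.8667 [562.29067584  10.56609353 171.06670934] [0.53431698 0.09603615 1.69397291] [  0.68060439 -43.44628572  24.77984548   5.88852391   0.04468605
  -0.05260964] 0.6982175818908117
wrist [(array([292., 208.]), array([558.6,   9.1,  60. ]), 0.59)]
(561.4, 10.6, 60) [287.8643894  209.22103992]
(566, -76, 60) [287.46620468  90.60038687]
(561, 10, 41) [288.34054921 201.85574542]
scene [(array([270., 220.]), array([556.3,   6.1,  60. ]), 0.91)]
```

View pics/wrist5.png

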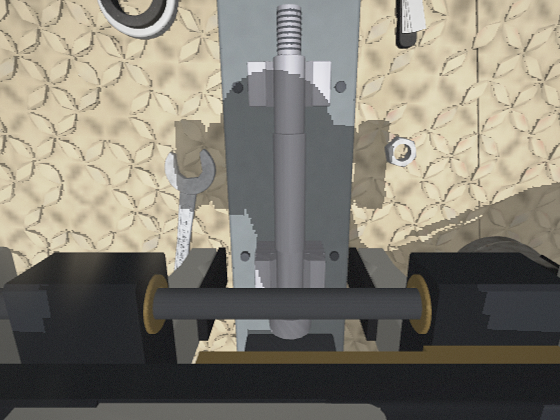

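View pics/scene5.png

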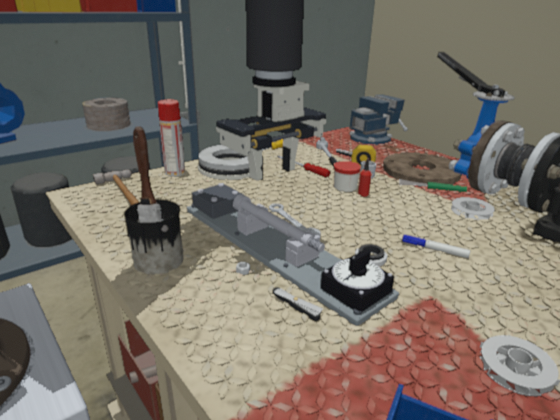

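Run:
```python
from h import *
d=cams.read_camera("wrist"); im=d["image"]
cv2.imwrite("pics/z.png",cv2.resize(im[0:150,240:340],None,fx=4,fy=4,interpolation=cv2.INTER_CUBIC))
print(onz(d,(289.3,134),72)); print(onz(d,(288,4),66)); print(onz(d,(290,325),70)); print(onz(d,(290,240),72),d["xyz"])
```

```text
[563.46998275 -47.60488309  72.        ]
[ 568.2479263  -128.60609658   66.        ]
[555.28899165 107.2729549   70.        ]
[559.08492683  31.01544394  72.        ] [565.44623742 -66.53152994 312.66065403]
```

View pics/z.png

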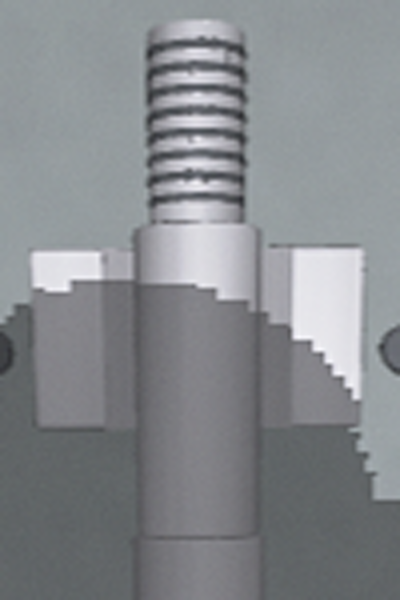

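Run:
```python
from h import *
a=0.05-np.pi
bot.move_linear([560.2,11,100],down(a),feed=100)
bot.move_linear([560.2,11,58],feed=60); bot.hold(0.2)
print(sensors.get_time(),sensors.get_ee_pos(),sensors.get_ft_force(),sensors.get_torque())
d=cams.read_camera("scene"); cv2.imwrite("pics/scene6.png",d["image"])
d=cams.read_camera("wrist"); cv2.imwrite("pics/wrist6.png",d["image"])
```

```text
18.0167 [560.44374661  11.1058057   58.39285253] [ 0.74259334  0.3895499  -0.11967152] [ 0.09983304 -0.03921912  0.02631443]
```

View pics/scene6.png

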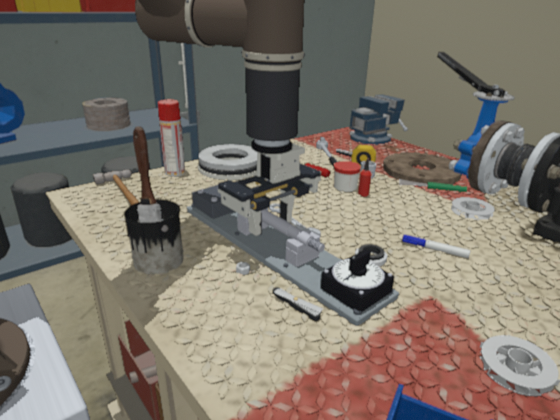

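View pics/wrist6.png

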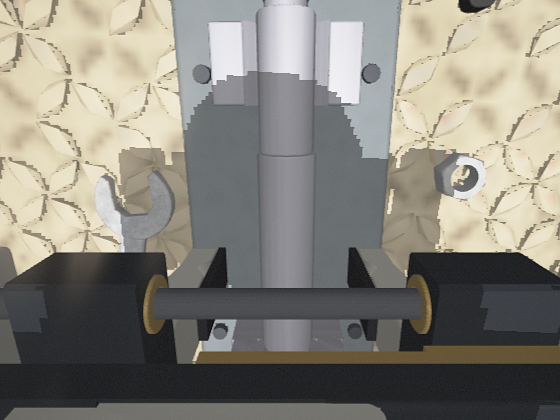

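```bash
python3 - <<'E'
from h import *
bot.gripper_to(0.0)
print(sensors.get_time(),sensors.get_gripper_width()*88,np.round(sensors.get_ft_force(),2),np.round(sensors.get_torque(),3))
bot.move_linear([560.2,11,73],feed=40); bot.hold(0.3)
print(sensors.get_time(),sensors.get_gripper_width()*88,np.round(sensors.get_ft_force(),2),np.round(sensors.get_torque(),3),sensors.get_ee_pos())
for c in ("side","scene"):
    d=cams.read_camera(c); cv2.imwrite(f"pics/{c}7.png",d["image"])
E
python3 -c "
import cv2,numpy as np
cv2.imwrite('pics/c7.png',np.hstack([cv2.resize(cv2.imread('pics/%s7.png'%c)[150:320,150:350],(400,340),interpolation=2) for c in('side','scene')]))"
```

```text
18.825 23.410896082121397 [ 1.73 -0.85 -2.2 ] [-0.005 -0.75   0.076]
19.65 23.259088519386957 [-0.52 -0.02 -7.93] [ 0.089 -0.071 -0.013] [560.02976369  10.97150293  72.80057085]
```

View pics/c7.png

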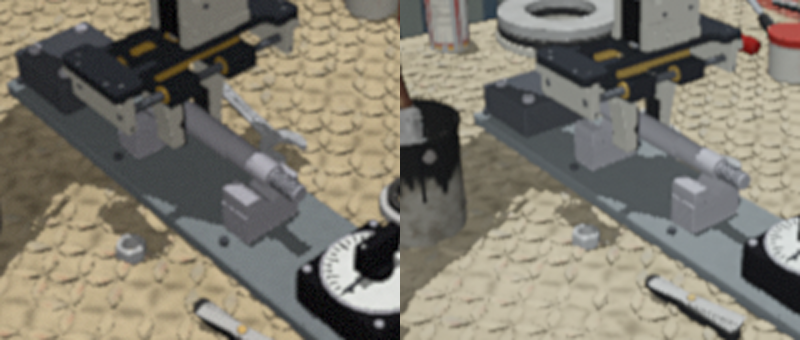

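```bash
python3 - <<'E'
from h import *
bot.move_linear([560.2,11,178],feed=60); bot.hold(0.8)
print(sensors.get_time(),sensors.get_gripper_width()*88,np.round(sensors.get_ft_force(),2),np.round(sensors.get_torque(),3),sensors.get_ee_pos(),np.abs(sensors.get_qvel()).max())
for c in ("side","scene","wrist"):
    d=cams.read_camera(c); cv2.imwrite(f"pics/{c}8.png",d["image"])
    for n in ("nut","feeler","spanner","seal_ring"):
        print(c,n,[(onz(d,x["xy"],0).round(0)[:2],round(x["confidence"],2)) for x in spotter.mark_of(n,c)[:1]])
E
python3 -c "
import cv2,numpy as np
cv2.imwrite('pics/c8.png',np.hstack([cv2.resize(cv2.imread('pics/%s8.png'%c)[110:340,140:400],(400,354),interpolation=2) for c in('side','scene')]))"
```

```text
22.45 22.971743332392784 [ 0.36 -0.04 -7.42] [ 0.04  -0.052 -0.04 ] [560.20771412  11.00639918 178.02202177] 0.001353570626315679
side nut [(array([464., -37.]), 0.73)]
side feeler [(array([ 470., -165.]), 0.66)]
side spanner [(array([658.,  52.]), 0.94)]
side seal_ring []
scene nut [(array([468., -30.]), 0.52)]
scene feeler [(array([ 475., -176.]), 0.87)]
scene spanner [(array([656.,  65.]), 0.64)]
scene seal_ring [(array([ 696., -138.]), 0.62)]
wrist nut [(array([465., -32.]), 0.89)]
wrist feeler []
wrist spanner [(array([660.,  64.]), 0.71)]
wrist seal_ring []
```

View pics/c8.png

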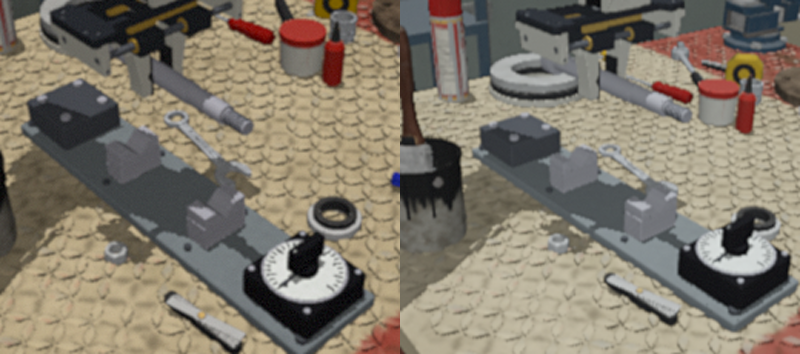

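View pics/wrist8.png

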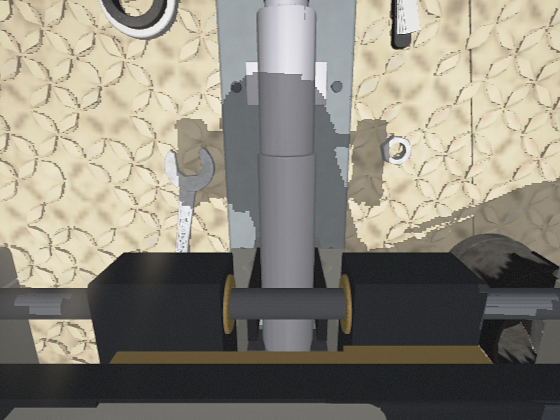

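Run:
```python
from h import *
bot.hand_in(); print(sensors.get_time(),sensors.get_gripper_width()*88)
```

```text
the job is handed in; nothing more can be done
the job is handed in; nothing more can be done
```

I turned the knob back to the zero stop and lifted the shaft out at its balance point. It is held about 120 mm above where it lay, over the cradle. I handed the job in at about 22.6 s; no verdict is reported.

- **Knob:** the torque rose sharply to about 0.3 N m as the knob met the stop. After I let go, the rectified wrist picture showed the bar parallel to the cradle's x within about 0.01 rad, with the pointer on the zero tick. In that last look the networks put the knob at x = 563 to 569 mm instead of the 574 mm I had measured, so I went by the picture.
- **Shaft:** it was gripped about 23 mm wide, and the force sensor read about 7.4 N. The remaining moment was at most 0.05 N m. The 24/22 mm step sat at the same pixel row (about 155) in the wrist picture before and after the lift, so the shaft neither tilted nor slipped. The arm was still, with the tool at z = 178 mm.
- **Things round the cradle:** the nut, feeler gauge and spanner were found where they started, within the networks' scatter. The seal ring was found only in the scene view (about 6 mm from its first reading). The side and wrist networks missed it, but it is visible in the pictures in its place.

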